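Reject a bearing through the spring gate

ROBOT

A 6-joint arm with a two-finger parallel gripper is mounted at the origin on a cart in front of the work surface, level with it; the furniture and walls round the work are solid. World frame = base frame: x ahead of the robot, y to its left, z up, the work surface at z = 0. Lengths are in m, angles in degrees, forces in N, time in s.
With the tool pointing down it reaches from about 0.4 to 0.825 m from the base axis. Payload 7 kg.
Tool frame: the origin (TCP) lies on the centre line of the jaws, within the pads' length; the fingertips stand 8 mm ahead of it and the grasp point (between the pads) lies 11 mm behind it; z points along the fingers, y is the line along which they close (so a half turn about z gives the same grasp; the last joint's range is limited). The gripper opens to 88 mm and grips with 3 to 60 N. Pads are 19 mm wide; open, the fingers measure 130 mm over their backs; the gripper's body (78 mm by 193 mm) begins 47 mm behind the grasp point.
Start: joints at [-59.066, 20.546, 0.682, 0, -70.136, -16.507], TCP at [0.168, -0.654, 0.235] pointing down, gripper open.
Joint ranges: [-176.03, 176.03], [-82.01, 121.73], [-58.28, 71.71], [-173.87, 95.51], [-174.79, -0.11], [-173.66, 173.66]. Speed limits (degrees/s): [136.94, 136.94, 172.46, 180, 180, 180].

INTERFACE

Orientations are given as [roll, pitch, yaw] about the fixed x, y, z axes, in that order (R = Rz(yaw) Ry(pitch) Rx(roll)).
In Python, from plant import ctrl, vision gives the robot as it stands. The module is installed in compiled form; this text tells all that it offers.
- The arm moves only by the tool move_arm, never from a script. Its argument "moves" is one flat list of numbers, 7 for each row, row after row: the finger opening in cm, from 0 to 8.76, then the shift along the tool's x, y, z in cm, then the turn, a rotation vector about the tool's x, y, z in rad. A call has 1 to 8 rows; each row shifts and turns the commanded pose from where the row before left it, along the tool's axes as they then stand; what a row does not reach is not made up. A row lasts 1/10 s, in which the tool goes at most 50 mm and 8.59 degrees, less where a joint would pass 70% of its speed; a pose out of reach is approached as far as the arm can. A call with a gripper value outside its range is refused whole. The fingers move at their own pace and stop on an object; the grip force is fixed at half the most. Time passes only in rows, so rows that do not move let the fingers close. It gives the time, the measured TCP pose, the force, the opening and the grip force at its end, in the units of the state.
- ctrl.get_obs(): the state, without advancing time (a new reading comes with each control period).
- vision.snapshot(name): name is "scene" or "top" or "wrist"; returns (picture, depth): 384x512x3 uint8, red, green, blue; 384x512 float32, m along the optical axis (not along the pixel's ray), 0 where there is no reading.
- vision.camera_model(name): a dict with "vertical_fov" (degrees; the focal length in pixels is half the picture's height over the tangent of half this angle, whatever the lens; pixels are square), "cx", "cy" (the principal point, pixels), "cam_to_world" (4x4, takes a point from camera to world coordinates). Camera axes: x right, y down, z forward; pixel columns grow to the right and rows downward; lengths in m; the calibration is good to about 2 mm. A picture is of the moment at which its call begins: read the wrist's pose just before it. camera_model takes no time and is no camera call; for the wrist camera it gives the pose at the moment of the call.
- ctrl.close_job(): hands the job in; it is judged then, once.
The state is a dict: "clock": time; "joint_pos": joint angles; "qvel": joint speeds; "tau": joint torques, N m; "tool_pos": TCP position; "orientation": TCP orientation; "force": force on the tool from outside, world axes, zero at the start; "moment": the same for the moment, N m; "opening": finger opening in m; "gripper_force": force on a finger pad.
Only numpy, scipy, OpenCV 4.12 (cv2) and the standard library are available. Lean on these libraries where they do the work, as an engineer would, in place of code of your own. Each camera call takes 0.05 s, during which the arm holds its last target. There are 200 camera calls.

TASK

Reject the faulty bearing on its blue carrier: with one fingertip push the red tray's yellow spring gate open and keep it open, while the other fingertip pushes the carrier along its lane, through the gateway and into the tray. The carrier is only slid, never lifted, and neither pushes the gate nor is struck by it, so push it well clear of the gate's swing before you take the fingers away and let the gate spring shut behind it. Leave everything else where it is.

Things in the scene. Friction and masses are not known exactly. Their poses are not given: they have to be found in the camera images.
- reject_tray: fixed red reject tray with a feed lane before it, on one 4 mm floor plate. Origin on the bench under the middle of the lane's mouth, in the closed gate's plane; z up, +y the way parts go down the lane into the tray; yaw varies. Inside: x -23 to +136, y 0 to +236 mm; walls 4 mm thick, 37 mm tall with rim. Front (y 0) walled only from x +122 to +140 mm.
- lane_start (a point): middle of the aluminium lane's open near end, on its floor: x 0, y -200, z 4 mm in the tray's frame. The lane runs along the tray's +y to the gate's plane at y 0; 44 mm wide inside (x -22 to +22 mm), open above, between rails 4 mm thick, 16 mm tall. Past the gate it is 2 to 3 mm wider and goes on to y +131 mm between the tray's wall and a low rib, top 8.5 mm above the bench, below the gate.
- gate_hinge (a point): the gate's upright hinge axis (5.5 mm barrel radius), at x +118, y 0, z 20 mm in the tray's frame. Fixed to the tray.
- gate_edge (a point): free edge of the yellow spring gate, at mid height, 20 mm above the bench. The gate is an upright plate 4 mm thick with an 8 mm round rubber bead on its free edge, 114 mm long from hinge axis to outside of bead, from 9.5 to 33 mm above the bench. Closed, it lies along the tray's x axis from x +118 to +4 mm, across half the lane's mouth, and leaves too little room for the carrier.
- gate (a joint): angle of the gate in rad: 0 closed, 1.57 pointing straight into the tray, 1.7 its stop. It swings only into the tray: free edge towards +y, then +x, sweeping all within 114 mm of the hinge axis. A spring always pulls it shut (0.08 Nm closed, 0.13 Nm at 1.6 rad; damping 0.03 Nm s/rad); released, it shuts by itself in about a second.
- carrier: the carrier with the faulty bearing: a blue plastic block 38 mm wide (its x, across the lane), 36 mm deep (its y, along the lane) and 13 mm tall, with a red-sealed steel ball bearing 35 mm in diameter fixed on top (22 mm tall in all), about 125 g. It lies in the lane, its middle 7 to 14 cm before the gate; origin at the centre of its underside.
- impeller: black pump impeller, 56 mm across and 17 mm tall, lying in the far corner of the tray on the gate-hinge side (about x +0.095, y +0.190 in the tray frame); an earlier reject, leave it; origin under its centre
- pump_housing: grey cast pump housing, 100x144x104 mm, stands on the bench to the left of the tray; leave it; origin under its centre
- screwdriver: red-handled screwdriver, 187 mm long and 28 mm thick, lies on the bench left, near the fixed green post (30 mm square, 0.8 m tall, at x 0.31, y 0.415 m in the world, an air regulator on its far side 0.45 to 0.75 m up), which an arm coming from the left must pass on the robot's side; leave it; origin under its centre
- pulley_hub: bright metal pulley hub, 64 mm across and 28 mm tall, on the bench back left; leave it; origin under its centre
- oil_bottle: upright bottle with an orange cap, 42 mm across, 156 mm tall, on the bench right; leave it; origin under its centre
- thread_lock: small upright red bottle with a white nozzle, 32 mm across, 102 mm tall, on the bench right; leave it; origin under its centre
- tape_roll: roll of tan tape lying flat, 96 mm across, 25 mm tall, on the bench right; leave it; origin under its centre
There are look-alikes about, which are no part of the job. Of the things that look like the carrier, the smallest one is meant.

How it is judged (in metres and radians):
On the way, in this order (a step that is already met when the one before it is completed fails the run):
1. the gate is pushed open (over 0.35 rad) by a finger while the carrier still lies in the lane (value of joint gate above 0.35 rad and y of carrier in the frame of reject_tray below -0.005 m), for 0.1 s.
2. the carrier is pushed through the gateway (its centre over 50 mm past the gate's plane) while the gate is held open (over 0.6 rad) (value of joint gate above 0.6 rad and y of carrier in the frame of reject_tray above 0.05 m), for 0.1 s.
At the end, for the whole second after the job is handed in: the gate is shut again (under 0.06 rad) and the carrier lies flat and at rest on the tray's floor, its centre at least 75 mm past the gate's plane (value of joint gate below 0.06 rad and y of carrier in the frame of reject_tray between 0.075 and 0.225 m and x of carrier in the frame of reject_tray between -0.03 and 0.13 m and z of carrier in the frame of reject_tray between 0 and 0.009 m and angle between carrier's own z axis and vertical below 0.1 rad and linear speed of carrier below 0.02 m/s); the robot touches nothing.
It fails at once if the carrier is lifted or carried (its underside over 15 mm above the bench) (z of carrier in the frame of reject_tray above 0.015 m).
It fails at once if the carrier presses on the gate or is struck by it (over 0.4 N) (contact force between carrier and gate above 0.4 N).
It fails at once if a bystander (impeller, pump housing, screwdriver, pulley hub, oil bottle, thread lock bottle, tape roll) is moved by more than 15 mm (distance of any of impeller, pump_housing, screwdriver, pulley_hub, oil_bottle, thread_lock, tape_roll from where it was at the start of the episode above 0.015 m).
It also fails if it takes over 42 s, if anything falls off the work surface, if the arm or the gripper's body presses on something with over 40 N, if the wrist force passes 120 N, or if a joint passes its speed limit or range.

## Working session

There is one attempt and no reset: what is moved stays moved. The work goes in short steps, Python scripts to look and compute and a tool call to move; the robot and the scene stay as the last step left them, time stands still between calls to the robot, and variables do not carry over. Pictures are saved under pics/ and viewed, at most 10 in all, crops included, and the job is handed in when it is done.

Besides the shell and the picture viewer there is one more tool, called after "Request:" as name(argument=value, ...) on one line, values as JSON. move_arm: Moves the arm, as the interface text tells. Its arguments: {"type":"object","properties":{"moves":{"type":"array"}},"required":["moves"]}

```bash
mkdir -p pics; cat > h.py <<'E'
import numpy as np, cv2
from plant import ctrl, vision
def cam(n):
    m=vision.camera_model(n); f=192/np.tan(np.radians(m["vertical_fov"])/2)
    return f,m["cx"],m["cy"],np.array(m["cam_to_world"])
def onplane(n,px,z,c=None):
    f,cx,cy,T=c or cam(n); px=np.atleast_2d(px).astype(float)
    d=np.c_[(px[:,0]-cx)/f,(px[:,1]-cy)/f,np.ones(len(px))]@T[:3,:3].T
    o=T[:3,3]; return o+d*((z-o[2])/d[:,2])[:,None]
def cloud(n,dep,c=None):
    f,cx,cy,T=c or cam(n); v,u=np.mgrid[:384,:512]
    P=np.stack([(u-cx)/f*dep,(v-cy)/f*dep,dep],-1)
    return P@T[:3,:3].T+T[:3,3]
E
python3 - <<'E'
from h import *
print(ctrl.get_obs())
for n in("scene","top"):
    p,d=vision.snapshot(n); np.savez(n+"0.npz",p=p,d=d); cv2.imwrite(f"pics/{n}0.png",p[...,::-1]); f,cx,cy,T=cam(n);print(n,f,cx,cy,T.round(3).tolist())
E
```

```text
{'clock': 0.0, 'joint_pos': array([-5.90680650e+01,  2.05909732e+01,  6.32064125e-01, -2.10507607e-02,
       -7.01352729e+01, -1.65062225e+01]), 'qvel': array([-0.05093108, -0.07244073, -0.03283638,  0.00232628, -0.15633096,
       -0.08410752]), 'tau': array([ 5.15685842e-04, -5.82707334e+01,  2.93053633e+01,  6.99657887e+00,
        6.85199499e-03, -1.77102997e-04]), 'tool_pos': array([ 0.16800516, -0.65325029,  0.23361198]), 'orientation': array([ 1.79904076e+02, -7.78829590e-03, -1.65581450e+02]), 'force': array([-0.16998545,  0.02522185,  0.61382166]), 'moment': array([0.01178562, 0.03734072, 0.03304728]), 'gripper_force': 0.0, 'opening': 0.08752908570277167}
scene 359.8922879059427 261.04523936299876 186.41342431084053 [[-0.506, -0.653, 0.563, -0.146], [-0.862, 0.388, -0.326, 0.388], [-0.006, -0.651, -0.759, 0.969], [0.0, 0.0, 0.0, 1.0]]
top 346.7806408533848 256.2014163265538 185.1179505698812 [[0.009, -0.995, 0.102, 0.444], [-1.0, -0.007, 0.014, -0.023], [-0.013, -0.102, -0.995, 1.044], [0.0, 0.0, 0.0, 1.0]]
```

View pics/scene0.png

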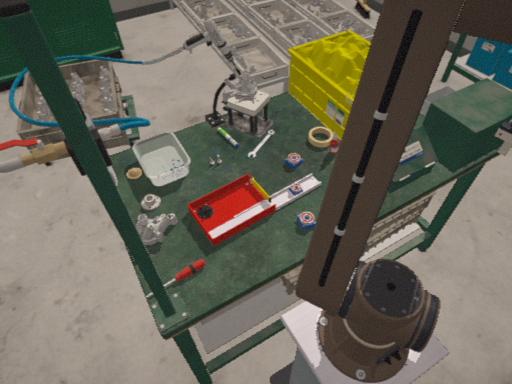

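View pics/top0.png

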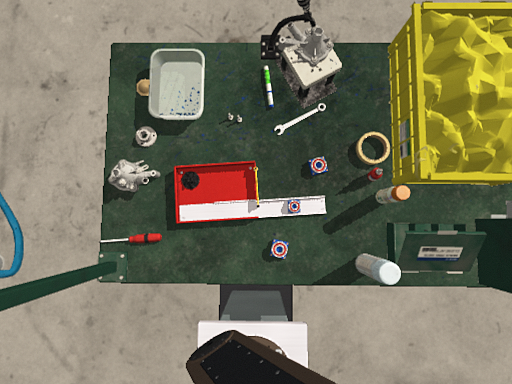

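Carrier candidates in the top view are (294,206) in the lane, (318,165) and (279,249). The one in the lane looks smallest and matches the description. I'll check it in a crop and measure.

```bash
python3 - <<'E'
from h import *
z=np.load("top0.npz"); p,d=z["p"],z["d"]
c=p[140:270,160:340]; cv2.imwrite("pics/crop0.png",cv2.resize(c[...,::-1],None,fx=4.4,fy=4.4,interpolation=cv2.INTER_CUBIC))
P=cloud("top",d)
hsv=cv2.cvtColor(p,cv2.COLOR_RGB2HSV)
def m(h0,h1,s,v): return (hsv[...,0]>=h0)&(hsv[...,0]<=h1)&(hsv[...,1]>=s)&(hsv[...,2]>=v)
blue=m(100,130,100,60)
n,l,st,ce=cv2.connectedComponentsWithStats(blue.astype(np.uint8))
for i in range(1,n):
    if st[i,4]>20: print("blue",st[i],ce[i].round(1),P[l==i].mean(0).round(3))
yel=m(22,32,120,100); yel[:, :240]=0; yel[:,275:]=0; yel[:150]=0;yel[230:]=0
v,u=np.nonzero(yel);print("yel",u.min(),u.max(),v.min(),v.max(), len(u))
print(P[yel].round(3)[::6])
red=(m(0,6,150,80)|m(174,180,150,80));red[:,:168]=0;red[:,265:]=0;red[:150]=0;red[240:]=0
ct=max(cv2.findContours(red.astype(np.uint8),0,2)[0],key=cv2.contourArea)
r=cv2.minAreaRect(ct);b=cv2.boxPoints(r);print(r,b);print(onplane("top",b,.037).round(4))
wh=(hsv[...,1]<40)&(hsv[...,2]>150);wh[:190]=0;wh[225:]=0;wh[:,:262]=0;wh[:,335:]=0
ct=max(cv2.findContours(wh.astype(np.uint8),0,2)[0],key=cv2.contourArea)
r=cv2.minAreaRect(ct);b=cv2.boxPoints(r);print(r,b);print(onplane("top",b,.02).round(4))
# depth check
for (u,v) in[(200,210),(220,190),(275,207),(294,206),(310,206),(318,165),(279,249),(250,260)]:print(u,v,P[v,u].round(4))
E
```

```text
blue [308 158  11  17  43] [311.5 167. ] [ 0.606 -0.174  0.012]
blue [316 162   5   6  24] [318.  164.7] [ 0.612 -0.193  0.017]
blue [272 239  15   6  30] [278.7 241.1] [ 0.384 -0.076  0.008]
blue [276 247   6   5  26] [278.9 249. ] [ 0.362 -0.076  0.018]
blue [417 258  37   3  54] [436.5 259.1] [ 0.346 -0.493  0.096]
yel 254 258 166 203 48
[[ 0.609 -0.007 -0.   ]
 [ 0.592 -0.005  0.032]
 [ 0.58  -0.008  0.036]
 [ 0.567 -0.011  0.023]
 [ 0.548 -0.011  0.034]
 [ 0.53  -0.011  0.034]
 [ 0.521 -0.014  0.004]
 [ 0.504 -0.014  0.03 ]]
((215.16802978515625, 191.57601928710938), (57.96381759643555, 83.34468078613281), 86.26860046386719) [[171.6979  165.36755]
 [254.86589 159.94354]
 [258.63815 217.78448]
 [175.47017 223.2085 ]]
[[ 0.6038  0.2405  0.037 ]
 [ 0.6215 -0.0044  0.037 ]
 [ 0.4522 -0.0168  0.037 ]
 [ 0.4345  0.2239  0.037 ]]
((293.4396667480469, 205.95480346679688), (18.190439224243164, 64.19001007080078), 86.24827575683594) [[260.81833 198.97916]
 [324.87076 194.77899]
 [326.061   212.93045]
 [262.00858 217.13062]]
[[ 0.5078 -0.0227  0.02  ]
 [ 0.5217 -0.2117  0.02  ]
 [ 0.4682 -0.2146  0.02  ]
 [ 0.4544 -0.0266  0.02  ]]
200 210 [0.4743 0.1598 0.0019]
220 190 [0.5347 0.1003 0.0058]
275 207 [ 0.4851 -0.0654  0.0024]
294 206 [ 0.4879 -0.1209  0.0172]
310 206 [ 0.4889 -0.1701  0.003 ]
318 165 [ 0.6108 -0.1927  0.0177]
279 249 [ 0.3621 -0.0769  0.0163]
250 260 [0.3279 0.008  0.0004]
```

View pics/crop0.png

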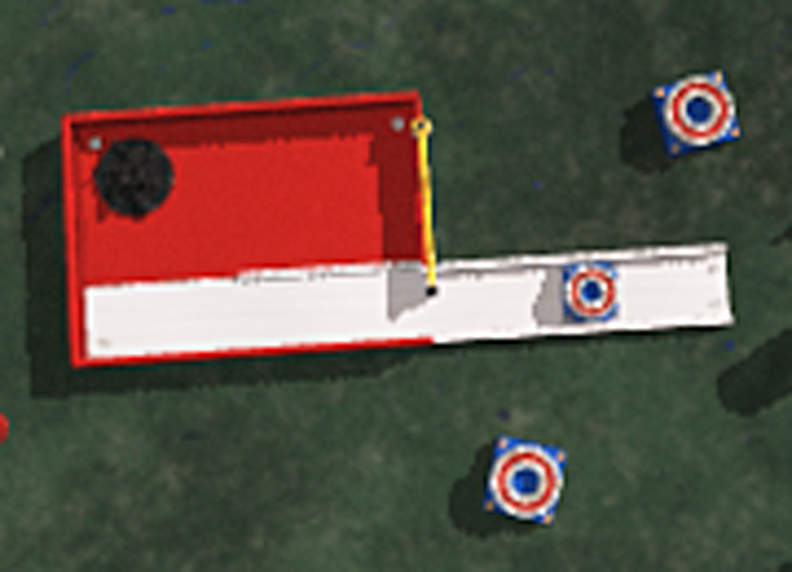

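The crop confirms it: the lane carrier at crop (592,291) is about 55 px wide against about 75 px for the two others, so it is the smallest. The hinge is at crop (421,127) and the gate bead at (431,291). Next I fix the tray frame and plan the transit.

```bash
cat >> h.py <<'E'
from scipy.spatial.transform import Rotation as R
def rows(pos,yaw,way,op=8.76,cur=None,out=True):
    """way: list of (world pos, yaw deg, nrows); tool pointing down. prints rows"""
    o=ctrl.get_obs() if cur is None else None
    p=np.array(pos);y=yaw;Rc=R.from_euler('xyz',o["orientation"],degrees=True) if o else R.from_euler('xyz',[180,0,yaw],degrees=True)
    for q,yy,n in way:
        q=np.array(q);p0=p.copy();y0=y
        for k in range(1,n+1):
            pt=p0+(q-p0)*k/n; Rt=R.from_euler('xyz',[180,0,y0+(yy-y0)*k/n],degrees=True)
            s=Rc.inv().apply(pt-p)*100; w=(Rc.inv()*Rt).as_rotvec()
            print([op]+[round(float(a),2) for a in s]+[round(float(a),3) for a in w])
            p=pt;Rc=Rt
        y=yy
E
python3 - <<'E'
from h import *
h,b=onplane("top",[(160+421/4.4-.4,140+127/4.4-.4),(160+431/4.4-.4,140+291/4.4-.4)],.033)
print("hinge,bead",h.round(4),b.round(4),np.linalg.norm(h-b))
t=np.radians(4.2);ex=np.array([np.cos(t),np.sin(t),0]);ey=np.array([-np.sin(t),np.cos(t),0])
print("yaw from gate",np.degrees(np.arctan2(*(h-b)[1::-1])))
O=h-.118*ex;O[2]=0;print("O hinge",O)
rb=onplane("top",[(254.86589,159.94354),(258.638,217.784),(171.698,165.367),(175.47,223.2085)],.037)
for r in rb: print("corner in tray",((r-O)@ex).round(4),((r-O)@ey).round(4))
c=onplane("top",[(160+592/4.4-.4,140+291/4.4-.4)],.026)[0]
print("carrier",c,((c-O)@ex),((c-O)@ey))
l=onplane("top",[(324.87,194.78),(326.06,212.93)],.018)
for r in l: print("lane end",((r-O)@ex).round(4),((r-O)@ey).round(4))
z=np.load("scene0.npz");hsv=cv2.cvtColor(z["p"],cv2.COLOR_RGB2HSV)
v,u=np.nonzero((hsv[...,0]>22)&(hsv[...,0]<33)&(hsv[...,1]>120)&(hsv[...,2]>100)&(np.mgrid[:384,:512][0]>165)&(np.mgrid[:384,:512][0]<215)&(np.mgrid[:384,:512][1]<285)&(np.mgrid[:384,:512][1]>235))
i=u.argmin();j=u.argmax();
for k in(i,j):
    q=onplane("scene",[(u[k],v[k])],.033)[0];print("scene yel",u[k],v[k],q.round(3),((q-O)@ex).round(4),((q-O)@ey).round(4))
E
```

```text
hinge,bead [ 0.5968 -0.0057  0.033 ] [ 0.4872 -0.0133  0.033 ] 0.1098971622883037
yaw from gate 3.964792736045492
O hinge [ 0.47912954 -0.01437948  0.        ]
corner in tray 0.1427 -0.0004
corner in tray -0.027 -0.0004
corner in tray 0.143 0.2451
corner in tray -0.027 0.2409
carrier [ 0.488343   -0.12045713  0.026     ] 0.001419786587103755 -0.10646755370701443
lane end 0.0281 -0.2003
lane end -0.0255 -0.1992
scene yel 251 178 [ 0.6   -0.004  0.033] 0.1211 0.002
scene yel 268 195 [ 0.504 -0.015  0.033] 0.0245 -0.0024
```

```bash
cat >> h.py <<'E'
O=np.array([.4791,-.0144,0]);t_=np.radians(4.2)
ex=np.array([np.cos(t_),np.sin(t_),0]);ey=np.array([-np.sin(t_),np.cos(t_),0])
def W(x,y,z): return O+ex*x/1000+ey*y/1000+np.array([0,0,z/1000])
def tcp(bx,by,phi,z,half=54.5):
    a=np.radians(phi); return W(bx+half*np.sin(a),by+half*np.cos(a),z), 180-phi+4.2-360
def fingers(half=54.5):
    o=ctrl.get_obs(); r=R.from_euler('xyz',o["orientation"],degrees=True)
    for n,s in(("A",1),("B",-1)):
        q=o["tool_pos"]+r.apply([0,s*half/1000,0])-O; print(n,((q@ex)*1000).round(1),((q@ey)*1000).round(1),((q[2]-.008)*1000).round(1))
E
python3 - <<'E'
from h import *
o=ctrl.get_obs();q,y=tcp(4,-145,24,200);print(q,y)
rows(o["tool_pos"],o["orientation"][2],[(q,y,16)])
E
```

```text
[ 0.51217001 -0.10743964  0.2       ] -199.8
[8.76, -2.93, 2.77, 0.21, 0.001, -0.0, 0.037]
[8.76, -2.83, 2.88, 0.21, 0.0, -0.0, 0.037]
[8.76, -2.72, 2.98, 0.21, -0.0, -0.0, 0.037]
[8.76, -2.6, 3.08, 0.21, 0.0, -0.0, 0.037]
[8.76, -2.49, 3.17, 0.21, 0.0, -0.0, 0.037]
[8.76, -2.37, 3.26, 0.21, -0.0, -0.0, 0.037]
[8.76, -2.24, 3.35, 0.21, 0.0, -0.0, 0.037]
[8.76, -2.12, 3.43, 0.21, 0.0, -0.0, 0.037]
[8.76, -1.99, 3.51, 0.21, 0.0, -0.0, 0.037]
[8.76, -1.86, 3.58, 0.21, -0.0, -0.0, 0.037]
[8.76, -1.72, 3.65, 0.21, 0.0, -0.0, 0.037]
[8.76, -1.58, 3.71, 0.21, 0.0, -0.0, 0.037]
[8.76, -1.44, 3.77, 0.21, 0.0, -0.0, 0.037]
[8.76, -1.3, 3.82, 0.21, 0.0, -0.0, 0.037]
[8.76, -1.16, 3.86, 0.21, 0.0, -0.0, 0.037]
[8.76, -1.01, 3.9, 0.21, 0.0, -0.0, 0.037]
```

```bash
python3 - <<'E'
from h import *
for n in("top","scene"):
    P=cloud(n,np.load(n+"0.npz")["d"]).reshape(-1,3)
    a=np.array([.168,-.654]);b=np.array([.512,-.107]);d=(b-a)/np.linalg.norm(b-a)
    s=(P[:,:2]-a)@d;e=np.abs((P[:,:2]-a)@np.array([-d[1],d[0]]))
    for k in np.arange(0,.65,.08):
        m=(s>k)&(s<k+.08)&(e<.11); print(n,round(k,2),(a+d*k).round(2),np.percentile(P[m,2],[50,99,100]).round(3) if m.any() else None)
E
```

```text
top 0.0 [ 0.17 -0.65] [0.027 0.136 0.14 ]
top 0.08 [ 0.21 -0.59] [0.001 0.091 0.097]
top 0.16 [ 0.25 -0.52] [0.074 0.122 0.131]
top 0.24 [ 0.3  -0.45] [0.095 0.147 0.153]
top 0.32 [ 0.34 -0.38] [0.004 0.202 0.205]
top 0.4 [ 0.38 -0.32] [-0.     0.004  0.007]
top 0.48 [ 0.42 -0.25] [-0.     0.007  0.018]
top 0.56 [ 0.47 -0.18] [0.001 0.028 0.03 ]
top 0.64 [ 0.51 -0.11] [0.002 1.044 1.044]
scene 0.0 [ 0.17 -0.65] [0.127 0.336 0.338]
scene 0.08 [ 0.21 -0.59] [0.002 0.336 0.338]
scene 0.16 [ 0.25 -0.52] [0.014 0.119 0.125]
scene 0.24 [ 0.3  -0.45] [0.003 0.122 0.133]
scene 0.32 [ 0.34 -0.38] [-0.     0.005  0.008]
scene 0.4 [ 0.38 -0.32] None
scene 0.48 [ 0.42 -0.25] [0.001 0.016 0.02 ]
scene 0.56 [ 0.47 -0.18] [0.002 0.028 0.03 ]
scene 0.64 [ 0.51 -0.11] [0.002 0.035 0.041]
```

Request:
move_arm(moves=[8.76,-2.9,2.8,-0.8,0,0,0.037,8.76,-2.8,2.9,-0.8,0,0,0.037,8.76,-2.7,3.0,-0.8,0,0,0.037,8.76,-2.6,3.1,-0.8,0,0,0.037,8.76,-2.5,3.2,-0.8,0,0,0.037,8.76,-2.4,3.3,0,0,0,0.037,8.76,-2.2,3.3,0,0,0,0.037,8.76,-2.1,3.4,0,0,0,0.037])

```text
clock: 0.9
tool_pos: [0.3391, -0.3784, 0.2745]
orientation: [180.0, 0.0, 177.4]
force: [1.0, -0.0, -0.6]
opening: 0.0877
gripper_force: 0.0
```

Request:
move_arm(moves=[8.76,-2.0,3.5,0,0,0,0.037,8.76,-1.9,3.6,0,0,0,0.037,8.76,-1.7,3.6,0.6,0,0,0.037,8.76,-1.6,3.7,1,0,0,0.037,8.76,-1.4,3.8,1.2,0,0,0.037,8.76,-1.3,3.8,1.5,0,0,0.037,8.76,-1.2,3.9,1.5,0,0,0.037,8.76,-1.0,3.9,1.5,0,0,0.037])

```text
clock: 1.7
tool_pos: [0.5104, -0.1047, 0.2009]
orientation: [180.0, -0.0, 160.4]
force: [1.0, -0.2, 0.3]
opening: 0.0877
gripper_force: 0.0
```

```bash
python3 - <<'E'
from h import *
o=ctrl.get_obs();print(o["clock"],o["tool_pos"],o["orientation"],o["joint_pos"].round(1));fingers()
for n in("wrist","top"):
    p,d=vision.snapshot(n); np.savez(n+"1.npz",p=p,d=d)
    if n=="wrist": cv2.imwrite("pics/wrist1.png",p[...,::-1])
c=cam("wrist");print(c[0],c[3].round(3).tolist());np.save("wc1.npy",c[3])
q,y=tcp(4,-145,24,200);print(q,y)
E
```

```text
1.7 [ 0.51044201 -0.10470278  0.20092323] [ 1.79996552e+02 -2.08277736e-03  1.60432553e+02] [  10.     7.5  -21.4   -0.   -61.1 -119.6]
A 46.6 -42.5 192.9
B 2.7 -142.2 192.9
286.83230988983695 [[0.333, 0.905, 0.265, 0.439], [0.943, -0.319, -0.095, -0.076], [-0.001, 0.282, -0.959, 0.35], [0.0, 0.0, 0.0, 1.0]]
[ 0.51217001 -0.10743964  0.2       ] -199.8
```

View pics/wrist1.png

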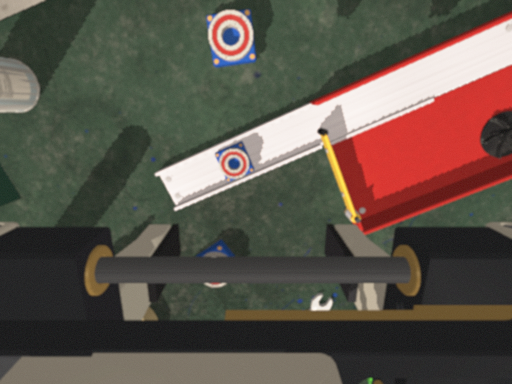

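The wrist view shows the carrier at (234,161), bead at (323,132), hinge at (352,214) and the lane's end at (157,175)–(176,208). At −119.6° joint 6 would run into its limit during the later rotation, so I'll flip the tool by a half turn up here, after checking the frame.

```bash
python3 - <<'E'
from h import *
c=cam("wrist")
for n,px,z in(("bead",(323,132),.033),("hinge",(352,214.5),.033),("carrier",(234.5,162),.026),("end1",(157,174),.018),("end2",(176.5,209),.018),("tray wall end",(313,102.5),.037)):
    q=onplane("wrist",[px],z,c)[0]-O;print(n,(q@ex*1000).round(1),(q@ey*1000).round(1))
E
```

```text
bead 10.2 0.6
hinge 114.2 -0.4
carrier 2.7 -102.2
end1 -19.9 -193.5
end2 28.4 -192.9
tray wall end -23.2 0.5
```

Request:
move_arm(moves=[8.76,0,0,0,0,0,-0.149,8.76,0,0,0,0,0,-0.149,8.76,0,0,0,0,0,-0.149,8.76,0,0,0,0,0,-0.149,8.76,0,0,0,0,0,-0.149,8.76,0,0,0,0,0,-0.149,8.76,0,0,0,0,0,-0.149,8.76,0,0,0,0,0,-0.149])

```text
clock: 2.6
tool_pos: [0.5096, -0.1067, 0.2016]
orientation: [180.0, -0.0, -130.8]
force: [-0.3, -0.5, -0.1]
opening: 0.0872
gripper_force: 0.0
```

Request:
move_arm(moves=[8.76,0,0,0,0,0,-0.149,8.76,0,0,0,0,0,-0.149,8.76,0,0,0,0,0,-0.149,8.76,0,0,0,0,0,-0.149,8.76,0,0,0,0,0,-0.149,8.76,0,0,0,0,0,-0.149,8.76,0,0,0,0,0,-0.149,8.76,0,0,0,0,0,-0.149])

```text
clock: 3.4
tool_pos: [0.5096, -0.1068, 0.2016]
orientation: [180.0, 0.0, -62.6]
force: [1.0, -0.9, 0.5]
opening: 0.0875
gripper_force: 0.0
```

Request:
move_arm(moves=[8.76,0,0,0,0,0,-0.149,8.76,0,0,0,0,0,-0.149,8.76,0,0,0,0,0,-0.149,8.76,0,0,0,0,0,-0.149,8.76,0,0,0,0,0,-0.149,8.76,0,0,0,0,0,0])

```text
clock: 4.0
tool_pos: [0.5096, -0.1067, 0.2016]
orientation: [180.0, 0.0, -20.1]
force: [0.3, -0.4, -0.2]
opening: 0.0877
gripper_force: 0.0
```

```bash
python3 - <<'E'
from h import *
o=ctrl.get_obs();print(o["clock"],o["tool_pos"],o["orientation"],o["joint_pos"].round(1));fingers()
p,d=vision.snapshot("wrist");cv2.imwrite("pics/wrist2.png",p[...,::-1])
q,y=tcp(4,-145,24,200);y+=180;print(q,y)
rows(o["tool_pos"],o["orientation"][2],[(q,y,2),(q-[0,0,.16],y,4)])
E
```

```text
4.0 [ 0.5096378  -0.10669671  0.20155037] [ 1.79994195e+02  1.57158444e-02 -2.00865302e+01] [  9.8   7.5 -21.4  -0.  -61.2  60.1]
A 1.3 -144.0 193.6
B 46.1 -44.6 193.5
[ 0.51217001 -0.10743964  0.2       ] -19.80000000000001
[8.76, 0.13, -0.01, 0.08, 0.0, 0.0, -0.008]
[8.76, 0.13, -0.01, 0.08, 0.0, 0.0, -0.003]
[8.76, 0.0, -0.0, 4.0, 0.0, 0.0, 0.0]
[8.76, 0.0, -0.0, 4.0, 0.0, 0.0, 0.0]
[8.76, 0.0, -0.0, 4.0, 0.0, 0.0, 0.0]
[8.76, 0.0, -0.0, 4.0, 0.0, 0.0, 0.0]
```

View pics/wrist2.png

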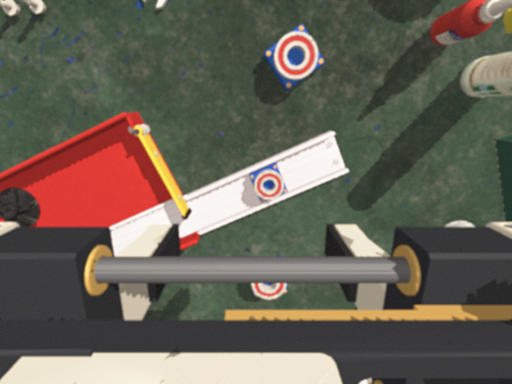

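Request:
move_arm(moves=[8.76,0.1,0,3.5,0,0,-0.005,8.76,0.1,0,3.5,0,0,0,8.76,0,0,3.5,0,0,0,8.76,0,0,2.0,0,0,0,8.76,0,0,1.5,0,0,0,8.76,0,0,0,0,0,0])

```text
clock: 4.65
tool_pos: [0.5102, -0.1074, 0.0595]
orientation: [179.9, 0.2, -20.2]
force: [0.0, 0.6, 0.4]
opening: 0.0872
gripper_force: 0.0
```

```bash
python3 - <<'E'
from h import *
o=ctrl.get_obs();print(o["clock"],o["tool_pos"],o["orientation"],o["force"]);fingers()
p,d=vision.snapshot("top");cv2.imwrite("pics/top2.png",cv2.resize(p[140:260,170:350,::-1],None,fx=4.4,fy=4.4,interpolation=cv2.INTER_CUBIC))
E
```

```text
4.65 [ 0.5102048  -0.10738239  0.05954899] [179.89279545   0.22245268 -20.18723725] [0.0175351  0.57759548 0.3984449 ]
A 1.7 -144.6 51.7
B 46.7 -45.4 51.4
```

View pics/top2.png

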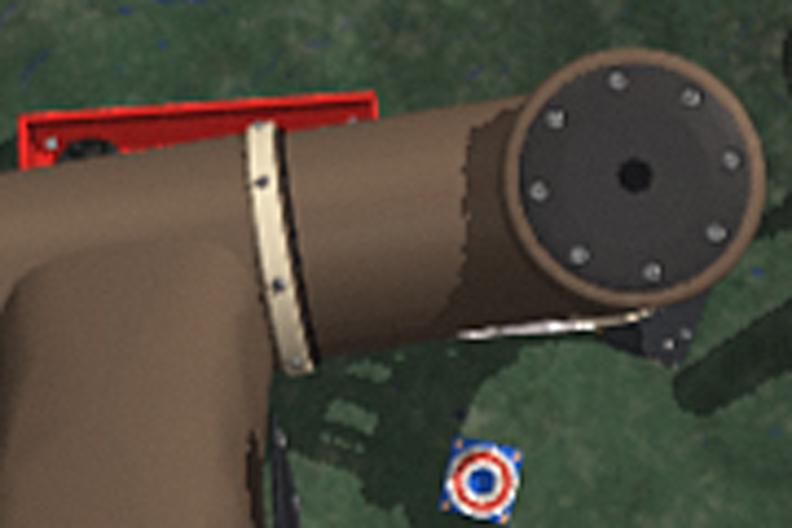

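The top view is hidden by the arm, so I'll carry on by force and the scene camera. Next, down to tip height 11 mm.

Request:
move_arm(moves=[8.76,0.2,0,1.5,0,0,0,8.76,0,0,1.5,0,0,0,8.76,0,0,1.0,0,0,0,8.76,0,0,0,0,0,0])

```text
clock: 5.1
tool_pos: [0.5134, -0.1078, 0.0212]
orientation: [180.0, 0.1, -20.0]
force: [-0.1, 0.6, 0.7]
opening: 0.0875
gripper_force: 0.0
```

```bash
python3 - <<'E'
from h import *
o=ctrl.get_obs();print(o["clock"],o["tool_pos"],o["orientation"],o["force"]);fingers()
p,d=vision.snapshot("wrist");s,d2=vision.snapshot("scene")
a=p[:230,:,::-1];b=cv2.resize(s[160:250,180:340,::-1],(512,288),interpolation=cv2.INTER_CUBIC)
cv2.imwrite("pics/pair.png",np.vstack([a,b]))
E
```

```text
5.1 [ 0.51336786 -0.1078202   0.02121502] [ 1.79971224e+02  5.61285006e-02 -2.00025733e+01] [-0.05290674  0.56623257  0.74225963]
A 5.0 -145.4 13.2
B 49.7 -46.0 13.2
```

View pics/pair.png

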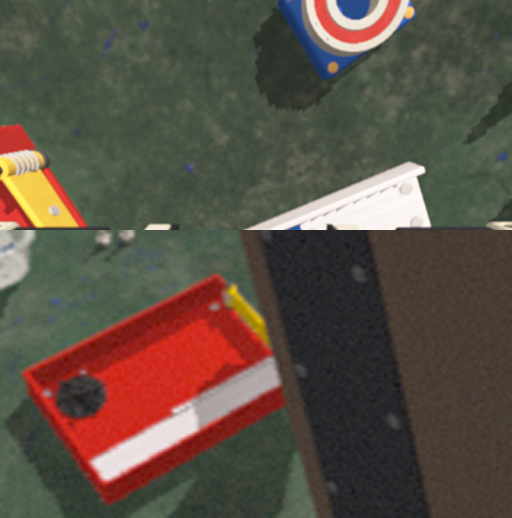

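No contact and no force. Both fingers stand free at 13 mm tip height: pusher behind the carrier, gate finger outside the lane. Planning the combined push and swing, turning about the pusher's leading corner.

```bash
cat >> h.py <<'E'
def state(yc,phi,z=20):
    a=np.radians(phi);L=10.5*np.cos(a)+9.5*np.sin(a);bx=max(-7,-(10.5*np.sin(a)-9.5*np.cos(a)))
    q,_=tcp(bx,yc-18-L,phi,z); return q,4.2-phi
def info():
    o=ctrl.get_obs();phi=4.2-o["orientation"][2];a=np.radians(phi);L=10.5*np.cos(a)+9.5*np.sin(a)
    q=o["tool_pos"]-O;d=np.array([np.sin(a),np.cos(a)]);n=np.array([d[1],-d[0]]);c=np.array([q@ex,q@ey])*1000
    B=c-54.5*d;A=c+54.5*d;cs=[A+10.5*d+s*9.5*n for s in(-1,1)]+[A-10.5*d+9.5*n]
    g=max(np.degrees(np.arctan2(k[1],118-k[0])) for k in cs)
    print("clock",o["clock"],"phi",phi.round(1),"A",A.round(1),"B",B.round(1),"yc<=",(B[1]+L+18).round(1),"gate~deg",g.round(1),"F",o["force"].round(1),"z",o["tool_pos"][2].round(4),"j6",o["joint_pos"][5].round(0))
E
python3 - <<'E'
from h import *
info();o=ctrl.get_obs()
w=[(-100,24,2),(-60,24,4),(-40,30,2),(-23,35,2),(0,42,3),(25,51,3),(50,61,3),(75,74,3),(90,82,2),(104,85,2)]
rows(o["tool_pos"],o["orientation"][2],[(*state(a,b),n) for a,b,n in w])
E
```

```text
clock 5.2 phi 24.2 A [ 50.5 -45.9] B [   5.9 -145.4] yc<= -113.9 gate~deg -24.3 F [ 0.1 -0.5 -0.6] z 0.0222 j6 60.0
[8.76, -0.36, -0.6, 0.11, -0.0, -0.001, -0.001]
[8.76, -0.36, -0.6, 0.11, 0.0, 0.0, -0.001]
[8.76, -0.41, -0.91, -0.0, 0.0, 0.0, 0.0]
[8.76, -0.41, -0.91, -0.0, 0.0, 0.0, 0.0]
[8.76, -0.41, -0.91, -0.0, 0.0, 0.0, 0.0]
[8.76, -0.41, -0.91, -0.0, 0.0, 0.0, 0.0]
[8.76, -0.18, -0.85, -0.0, 0.0, -0.0, 0.052]
[8.76, -0.22, -0.84, -0.0, -0.0, -0.0, 0.052]
[8.76, -0.24, -0.69, -0.0, 0.0, -0.0, 0.044]
[8.76, -0.26, -0.68, -0.0, 0.0, -0.0, 0.044]
[8.76, -0.26, -0.58, -0.0, 0.0, -0.0, 0.041]
[8.76, -0.29, -0.57, -0.0, 0.0, -0.0, 0.041]
[8.76, -0.31, -0.56, -0.0, 0.0, -0.0, 0.041]
[8.76, -0.33, -0.55, -0.0, -0.0, -0.0, 0.052]
[8.76, -0.36, -0.53, -0.0, 0.0, -0.0, 0.052]
[8.76, -0.39, -0.51, -0.0, 0.0, -0.0, 0.052]
[8.76, -0.4, -0.45, -0.0, 0.0, -0.0, 0.058]
[8.76, -0.42, -0.42, -0.0, 0.0, -0.0, 0.058]
[8.76, -0.45, -0.4, -0.0, 0.0, -0.0, 0.058]
[8.76, -0.4, -0.31, -0.0, 0.0, -0.0, 0.076]
[8.76, -0.42, -0.28, -0.0, -0.0, -0.0, 0.076]
[8.76, -0.44, -0.25, -0.0, 0.0, -0.0, 0.076]
[8.76, -0.4, -0.2, -0.0, 0.0, -0.0, 0.07]
[8.76, -0.41, -0.17, -0.0, 0.0, -0.0, 0.07]
[8.76, -0.57, -0.1, -0.0, -0.0, -0.0, 0.026]
[8.76, -0.58, -0.08, -0.0, -0.0, -0.0, 0.026]
```

Request:
move_arm(moves=[8.76,-0.35,-0.6,0.1,0,0,0,8.76,-0.35,-0.6,0.1,0,0,0,8.76,-0.4,-0.9,0,0,0,0,8.76,-0.4,-0.9,0,0,0,0,8.76,-0.4,-0.9,0,0,0,0,8.76,0,0,0,0,0,0])

```text
clock: 5.8
tool_pos: [0.5093, -0.0632, 0.0197]
orientation: [-180.0, -0.0, -19.9]
force: [0.4, -1.7, 0.4]
opening: 0.0875
gripper_force: 0.5
```

```bash
python3 - <<'E'
from h import *
info();o=ctrl.get_obs()
p,d=vision.snapshot("wrist");s,d2=vision.snapshot("scene")
a=p[:230,:,::-1];b=cv2.resize(s[160:250,180:340,::-1],(512,288),interpolation=cv2.INTER_CUBIC)
cv2.imwrite("pics/pair2.png",np.vstack([a,b]))
w=[(-60,24,1),(-40,30,2),(-23,35,2),(0,42,3)]
rows(o["tool_pos"],o["orientation"][2],[(*state(a,b),n) for a,b,n in w])
E
```

```text
clock 5.8 phi 24.1 A [48.8 -1.1] B [   4.4 -100.6] yc<= -69.1 gate~deg 9.6 F [ 0.4 -1.7  0.4] z 0.0197 j6 55.0
[8.76, -0.37, -0.84, -0.03, -0.0, -0.0, -0.001]
[8.76, -0.18, -0.85, -0.0, 0.0, -0.0, 0.052]
[8.76, -0.22, -0.84, -0.0, -0.0, -0.0, 0.052]
[8.76, -0.24, -0.69, -0.0, 0.0, -0.0, 0.044]
[8.76, -0.26, -0.68, -0.0, 0.0, -0.0, 0.044]
[8.76, -0.26, -0.58, -0.0, 0.0, -0.0, 0.041]
[8.76, -0.29, -0.57, -0.0, 0.0, -0.0, 0.041]
[8.76, -0.31, -0.56, -0.0, 0.0, -0.0, 0.041]
```

View pics/pair2.png

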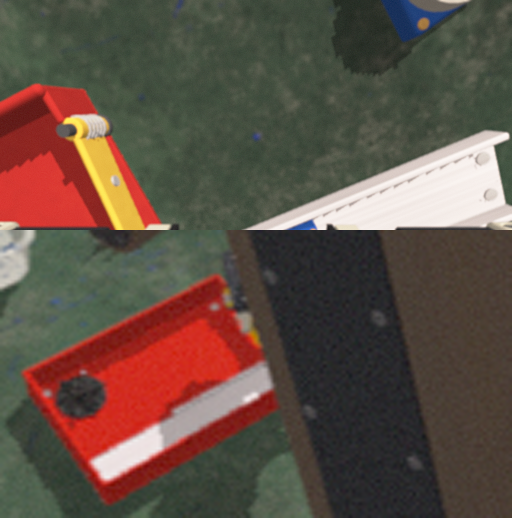

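The wrist view shows the yellow gate, (120,190), pressed by the gate finger, and the carrier's blue edge at (300,225) just ahead of the pusher. The force of 1.7 N against the motion fits the gate spring. Continuing.

Request:
move_arm(moves=[8.76,-0.37,-0.84,0,0,0,0,8.76,-0.18,-0.85,0,0,0,0.052,8.76,-0.22,-0.84,0,0,0,0.052,8.76,-0.24,-0.69,0,0,0,0.044,8.76,-0.26,-0.68,0,0,0,0.044,8.76,0,0,0,0,0,0])

```text
clock: 6.5
tool_pos: [0.512, -0.0233, 0.0192]
orientation: [179.9, 0.1, -31.0]
force: [-1.4, -0.1, 0.4]
opening: 0.0875
gripper_force: 0.8
```

```bash
python3 - <<'E'
from h import *
info();o=ctrl.get_obs()
p,d=vision.snapshot("wrist");s,d2=vision.snapshot("scene")
a=p[:230,:,::-1];b=cv2.resize(s[160:250,180:340,::-1],(512,288),interpolation=cv2.INTER_CUBIC)
cv2.imwrite("pics/pair3.png",np.vstack([a,b]))
w=[(0,42,3),(25,51,3),(50,61,3)]
rows(o["tool_pos"],o["orientation"][2],[(*state(a,b),n) for a,b,n in w])
E
```

```text
clock 6.5 phi 35.2 A [63.5 33.2] B [  0.7 -55.9] yc<= -23.8 gate~deg 41.8 F [-1.4 -0.1  0.4] z 0.0192 j6 40.0
[8.76, -0.26, -0.62, -0.03, 0.001, 0.001, 0.041]
[8.76, -0.28, -0.61, -0.03, 0.0, -0.0, 0.04]
[8.76, -0.31, -0.6, -0.03, 0.0, -0.0, 0.04]
[8.76, -0.33, -0.55, -0.0, -0.0, -0.0, 0.052]
[8.76, -0.36, -0.53, -0.0, 0.0, -0.0, 0.052]
[8.76, -0.39, -0.51, -0.0, 0.0, -0.0, 0.052]
[8.76, -0.4, -0.45, -0.0, 0.0, -0.0, 0.058]
[8.76, -0.42, -0.42, -0.0, 0.0, -0.0, 0.058]
[8.76, -0.45, -0.4, -0.0, 0.0, -0.0, 0.058]
```

View pics/pair3.png

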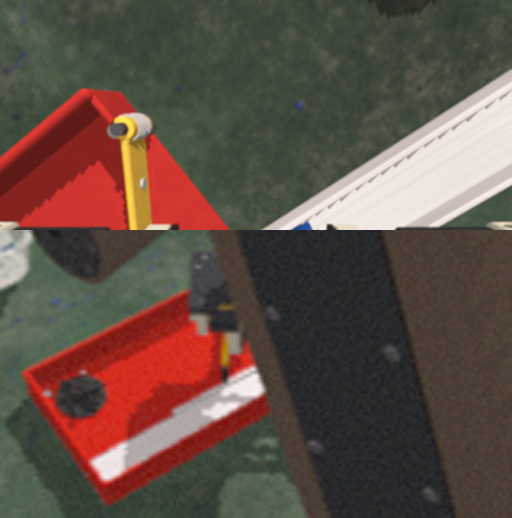

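The scene half shows the gate at about 42°, its bead, (224,378), clear of the lane. The carrier is still before the gate, seen at (300,226) in the wrist half. Pushing on through.

Request:
move_arm(moves=[8.76,-0.26,-0.62,0,0,0,0.041,8.76,-0.28,-0.61,0,0,0,0.041,8.76,-0.31,-0.6,0,0,0,0.041,8.76,-0.33,-0.55,0,0,0,0.052,8.76,-0.36,-0.53,0,0,0,0.052,8.76,-0.39,-0.51,0,0,0,0.052])

```text
clock: 7.2
tool_pos: [0.5175, 0.0148, 0.0193]
orientation: [179.9, 0.0, -47.0]
force: [-0.7, -3.6, 0.5]
opening: 0.0877
gripper_force: 1.5
```

```bash
python3 - <<'E'
from h import *
info();o=ctrl.get_obs()
w=[(50,61,3),(75,74,3),(90,82,2)]
rows(o["tool_pos"],o["orientation"][2],[(*state(a,b),n) for a,b,n in w])
E
```

```text
clock 7.2 phi 51.2 A [82.9 60.5] B [-2.  -7.8] yc<= 24.2 gate~deg 70.7 F [-0.7 -3.6  0.5] z 0.0193 j6 20.0
[8.76, -0.43, -0.46, -0.02, 0.001, 0.0, 0.057]
[8.76, -0.46, -0.43, -0.02, -0.0, -0.0, 0.057]
[8.76, -0.48, -0.41, -0.02, 0.0, -0.0, 0.057]
[8.76, -0.4, -0.31, -0.0, 0.0, -0.0, 0.076]
[8.76, -0.42, -0.28, -0.0, -0.0, -0.0, 0.076]
[8.76, -0.44, -0.25, -0.0, 0.0, -0.0, 0.076]
[8.76, -0.4, -0.2, -0.0, 0.0, -0.0, 0.07]
[8.76, -0.41, -0.17, -0.0, 0.0, -0.0, 0.07]
```

Request:
move_arm(moves=[8.76,-0.43,-0.46,0,0,0,0.057,8.76,-0.46,-0.43,0,0,0,0.057,8.76,-0.48,-0.41,0,0,0,0.057,8.76,-0.4,-0.31,0,0,0,0.076,8.76,-0.42,-0.28,0,0,0,0.076,8.76,-0.44,-0.25,0,0,0,0.076])

```text
clock: 7.8
tool_pos: [0.5198, 0.0489, 0.0192]
orientation: [179.9, 0.0, -69.9]
force: [-2.4, -1.5, -0.3]
opening: 0.0874
gripper_force: 1.4
```

```bash
python3 - <<'E'
from h import *
info();o=ctrl.get_obs()
w=[(90,81,2),(108,83,3)]
rows(o["tool_pos"],o["orientation"][2],[(*state(a,b),n) for a,b,n in w])
E
```

```text
clock 7.8 phi 74.1 A [97.7 75.1] B [-7.2 45.3] yc<= 75.3 gate~deg 83.7 F [-2.4 -1.5 -0.3] z 0.0192 j6 -7.0
[8.76, -0.43, -0.2, -0.04, 0.001, 0.0, 0.06]
[8.76, -0.44, -0.18, -0.04, 0.0, -0.0, 0.06]
[8.76, -0.54, -0.09, -0.0, 0.0, -0.0, 0.012]
[8.76, -0.54, -0.09, -0.0, 0.0, -0.0, 0.012]
[8.76, -0.54, -0.08, -0.0, -0.0, -0.0, 0.012]
```

Request:
move_arm(moves=[8.76,-0.43,-0.2,0,0,0,0.06,8.76,-0.44,-0.18,0,0,0,0.06,8.76,-0.54,-0.09,0,0,0,0.012,8.76,-0.54,-0.09,0,0,0,0.012,8.76,-0.54,-0.08,0,0,0,0.012,8.76,0,0,0,0,0,0])

```text
clock: 8.4
tool_pos: [0.5205, 0.0759, 0.0196]
orientation: [-180.0, 0.0, -78.7]
force: [-1.8, 1.2, -1.0]
opening: 0.0876
gripper_force: 0.7
```

```bash
python3 - <<'E'
from h import *
info()
s,d=vision.snapshot("scene");P=cloud("scene",d)
q=P-O;tx=q@ex*1000;ty=q@ey*1000
hsv=cv2.cvtColor(s,cv2.COLOR_RGB2HSV)
m=(hsv[...,0]>100)&(hsv[...,0]<130)&(hsv[...,1]>90)&(tx>-30)&(tx<40)&(ty>20)&(ty<180)&(d>0)
print(m.sum(),tx[m].round(0)[:20],ty[m].round(0)[:20],(P[m][:,2]*1000).round(0)[:20])
y=(hsv[...,0]>22)&(hsv[...,0]<33)&(hsv[...,1]>120)&(tx>-10)&(tx<150)&(ty>-20)&(ty<150)&(d>0)
print(y.sum(),tx[y].round(0)[:20],ty[y].round(0)[:20])
cv2.imwrite("pics/s4.png",cv2.resize(s[150:250,170:330,::-1],None,fx=4.5,fy=4.5,interpolation=cv2.INTER_CUBIC))
E
```

```text
clock 8.4 phi 82.9 A [102.   93.8] B [-6.2 80.3] yc<= 109.0 gate~deg 87.0 F [-1.8  1.2 -1. ] z 0.0196 j6 -18.0
7 [12. 11.  8. 21.  5.  5. -1.] [106. 111. 109. 124. 126. 127. 126.] [19. 18. 19. 12. 14. 10. 17.]
0 [] []
```

The scene depth puts the carrier's front at y≈126 mm, so its centre is at about 109 mm and it is clear of the gate's swing. Now I back off a little and lift.

Request:
move_arm(moves=[8.76,0.4,0,0,0,0,0,8.76,0.4,0,0,0,0,0,8.76,0,0,-1,0,0,0,8.76,0,0,-3,0,0,0,8.76,0,0,-4.5,0,0,0,8.76,0,0,-4.5,0,0,0,8.76,0,0,-4.5,0,0,0])

```text
clock: 9.15
tool_pos: [0.5221, 0.0669, 0.1976]
orientation: [-179.9, 0.0, -78.7]
force: [2.1, 0.2, -0.5]
opening: 0.0876
gripper_force: 0.0
```

Request:
move_arm(moves=[8.76,4,0,0,0,0,0,8.76,4,0,0,0,0,0,8.76,4,0,0,0,0,0,8.76,4,0,0,0,0,0,8.76,4,0,0,0,0,0,8.76,0,0,0,0,0,0,8.76,0,0,0,0,0,0,8.76,0,0,0,0,0,0])

```text
clock: 9.95
tool_pos: [0.5611, -0.1286, 0.1951]
orientation: [-180.0, -0.0, -78.7]
force: [0.0, -0.9, 0.1]
opening: 0.0874
gripper_force: 0.0
```

```bash
python3 - <<'E'
from h import *
o=ctrl.get_obs();print(o["clock"],o["tool_pos"],o["force"])
s,d=vision.snapshot("scene");t,_=vision.snapshot("top")
a=cv2.resize(s[150:250,170:330,::-1],(480,300),interpolation=cv2.INTER_CUBIC);b=cv2.resize(t[150:250,165:325,::-1],(480,300),interpolation=cv2.INTER_CUBIC)
cv2.imwrite("pics/end.png",np.vstack([a,b]))
E
```

```text
9.95 [ 0.56105098 -0.12855114  0.19509878] [ 0.01047619 -0.87113986  0.06280638]
```

View pics/end.png

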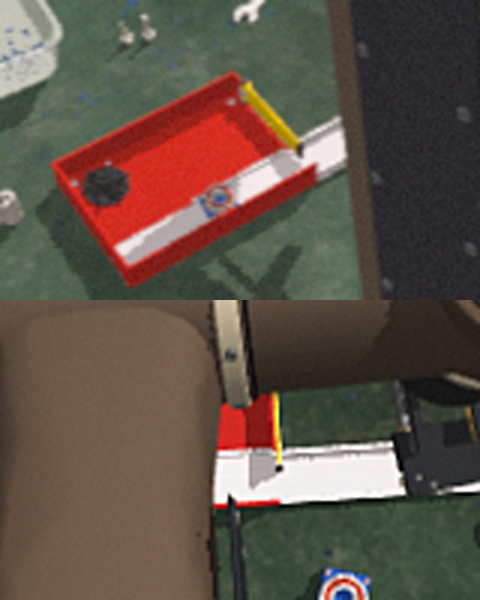

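The carrier lies in the tray at (217,198), the gate is shut with its bead at (299,151), and the impeller is untouched. I'll wait half a second for everything to settle and hand in.

Request:
move_arm(moves=[8.76,0,0,0,0,0,0,8.76,0,0,0,0,0,0,8.76,0,0,0,0,0,0,8.76,0,0,0,0,0,0,8.76,0,0,0,0,0,0])

```text
clock: 10.55
tool_pos: [0.561, -0.1287, 0.1945]
orientation: [180.0, 0.0, -78.7]
force: [-0.3, -0.8, -0.4]
opening: 0.0878
gripper_force: 0.0
```

```bash
python3 -c "
from plant import ctrl
print(ctrl.close_job())"
```

```text
the job is handed in; nothing more can be done
None
```

I pushed the carrier through the held-open gate to about 109 mm past the gate's plane and let the gate spring shut behind it. I handed the job in after 10.55 s on the robot's clock; the hand-in returned no verdict.

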